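Screw the spindle into the modelling stand's base

ROBOT

A 7-joint arm with a two-finger parallel gripper is mounted at the origin on the work surface. World frame = base frame: x ahead of the robot, y to its left, z up, the work surface at z = 0. Lengths are in m, angles in rad, forces in N, time in s.
With the tool pointing down it reaches from about 0.35 to 0.9 m from the base axis. Payload 19.9 kg.
Tool frame: the origin (TCP) lies between the finger pads; the fingertips stand 19 mm ahead of it and the grasp point (between the pads) is the TCP; z points along the fingers, y is the line along which they close (so a half turn about z gives the same grasp; the last joint's range is limited). The gripper opens to 94 mm and grips with 3 to 60 N. Pads are 16 mm wide; open, the fingers measure 119 mm over their backs; the gripper's body (75 mm by 177 mm) begins 78 mm behind the grasp point.
Start: joints at [-1.288, 0.417, -0.01, 1.614, 0.005, 1.111, -0.053], TCP at [0.199, 0.592, 0.199] pointing down, gripper open.
Joint ranges: [-2.81, 2.81], [-0.39, 2.02], [-1.27, 1.25], [0.06, 2.57], [-1.19, 4.33], [0.19, 2], [-2.82, 2.82]. Speed limits (rad/s): [1.89, 1.89, 2.39, 2.39, 3.01, 3.01, 3.01].

INTERFACE

Orientations are given as a 3x3 rotation matrix whose columns are the frame's x, y, z axes.
In Python, from rig import robot gives the robot as it stands. Calls block until the motion is done:
- robot.move_ptp(position, orientation): joint-space move of the TCP to a pose.
- robot.move_linear(position, velocity=0.15, frame=None, threshold=None): straight line of the TCP; frame=None keeps the orientation; velocity is the mean speed in m/s. With threshold (N) it stops when the force on the tool has changed by that much, and returns True; else False.
- robot.goto_joints(angles): joint-space move.
- robot.gripper_to(opening): finger opening in m; the grip force is fixed at half the most; returns when the fingers have stopped.
- robot.pause(seconds).
- robot.ik(position, orientation): joint angles nearest the present ones, or None.
- robot.get_state(): the state.
- robot.grab_frame(name): name is "scene" or "top" or "wrist"; returns the picture (480x640x3 uint8, red, green, blue); there is no depth.
- robot.camera_info(name): a dict with "fx", "fy", "cx", "cy" (pixels), "rvec" (rotation vector, rad) and "tvec" (3), from world to camera coordinates, as OpenCV has them. Camera axes: x right, y down, z forward; pixel columns grow to the right and rows downward; lengths in m; the calibration is good to about 2 mm. A picture is of the moment at which its call begins: read the wrist's pose just before it. camera_info takes no time and is no camera call; for the wrist camera it gives the pose at the moment of the call.
A pose or a line that the arm cannot do raises robot.PlanningError and nothing moves.
- robot.sign_off(): hands the job in; it is judged then, once.
The state is a dict: "time": time; "qpos": joint angles; "joint_vel": joint speeds; "effort": joint torques, N m; "ee_pos": TCP position; "tool_rot": TCP orientation; "force": force on the tool from outside, world axes, zero at the start; "moment": the same for the moment, N m; "opening": finger opening in m; "grasp_force": force on a finger pad.
Only numpy, scipy, OpenCV 4.12 (cv2) and the standard library are available. Lean on these libraries where they do the work, as an engineer would, in place of code of your own. Each camera call takes 0.05 s, during which the arm holds its last target. There are 200 camera calls.

TASK

Put the modelling stand together: stand the slimmer of the two spindles upright, foot down, gently in the deep well of the round base and let go of it, then take it again by its square head from above, feel for the start of the thread at the bottom by turning it gently back and forth until it drops in, and turn it clockwise until it is fully home. Never drop or force it, leave the wider spindle and the other things alone, and let go at the end.

Things in the scene. Friction and masses are not known exactly. Their poses are not given: they have to be found in the camera images.
- spindle: the slimmer steel spindle, 156 mm long, about 0.45 kg. At first it lies on the table, a head face and a pin end down (axis 20 mm up). Origin: centre of the foot's tip; z along its axis from foot to head, x along the cross pin. Shaft 20 mm thick, tip tapered over 5 mm; 39 mm guide collar 62 to 82 mm from the tip. Half a turn about z leaves it the same
- spindle_head (a point): centre of the slimmer spindle's square head, 136 mm from the foot's tip; axes as the spindle's. The head is 40 x 40 mm and 40 mm long, its faces square to the spindle's x and y
- spindle_pin (a point): centre of the slimmer spindle's cross pin, 14 mm from the foot's tip; axes as the spindle's. The pin is 8 mm thick, 40 mm long, lies along x through the shaft, and its two ends are what engages the two-start thread
- wide_spindle: the wider spindle, for another stand: 125 mm long, 56 mm square head, 56 mm collar and cross pin; too wide for this well. Lies beside the slimmer one, heads the same way, either nearer the robot or farther. Origin at its foot's tip, z towards its head. Leave it alone
- stand_base: the stand's fixed, dark cast base: round foot 160 mm in diameter, 18 mm high, with an upright round hub 76 to 86 mm in diameter and 120 mm high. Origin: centre of the underside, z up; two 12 mm wide ribs on the foot, 23 mm high, run out from the hub along +y and -y. A round well 44 mm in diameter runs down the hub's axis; its mouth flares to 54 mm over the top 14 mm
- well_mouth (a point): centre of the well's mouth, level with the hub's top, 120 mm above the table; axes as the base's. With the spindle fully home its tip is 10 mm above the table and the underside of its head 6 mm above this point
- thread_top (a point): centre of the flat top, 41 mm above the table, of the steel insert at the well's bottom (25 mm centre hole). Two opposite openings in it start the thread; their line is hidden, anywhere within 40 degrees of the base's y axis. The cross pin rests on the flat (foot's tip 31 mm up) until it points along that line within about 10 degrees, then drops 13 mm (tip 18 mm up)
- thread_end (a point): bottom of the right-hand two-start thread, on the well's axis, 24 mm above the table, where the pin's centre is when home. After dropping in, clockwise seen from above (negative about z) has up to 20 degrees of play, then lowers the spindle evenly by 8 mm over 75 degrees; home is reached 85 degrees clockwise of the openings' line, a hard stop comes at about 95
- mug: terracotta mug, 80 mm wide, 90 mm high, bystander; origin under its centre
- glaze_jar: jar with black cap, 70 mm wide, 100 mm high, bystander; origin under its centre
- plaster_block: plaster block 120 x 90 x 35 mm, bystander; origin under its centre
There are look-alikes about, which are no part of the job. Leave any blue or orange look-alike of the spindle alone.

How it is judged:
On the way:
1. the spindle stands foot down in the well, let go of, not yet home (horizontal distance between spindle and stand_base below 0.008 m and angle between spindle's own z axis and vertical below 0.15 rad and height (world z) of spindle between 0.014 and 0.036 m and height (world z) of spindle_head above 0.1 m and contact force between the fingers and spindle below 0.1 N), for 0.2 s.
At the end, for the whole second after the job is handed in: the slimmer spindle is screwed fully home in the well, within 2.5 mm of full depth (its foot's tip less than 12.5 mm above the base's underside), within 5 mm of the well's axis and 6 degrees of upright, at rest and let go of (z of spindle in the frame of stand_base below 0.0125 m and height (world z) of spindle_head above 0.12 m and horizontal distance between spindle and stand_base below 0.005 m and angle between spindle's own z axis and vertical below 0.1 rad and linear speed of spindle below 0.02 m/s and contact force between each of the arm, the fingers and spindle below 0.1 N); the robot touches nothing.
It fails at once if the spindle is forced against the base with more than 200 N (dropped in from a height, or rammed) (contact force between spindle and stand_base above 200 N).
It fails at once if the wider spindle is moved by more than 30 mm (distance of wide_spindle from where it was at the start of the episode above 0.03 m).
It fails at once if the mug, jar or plaster block is moved by more than 30 mm (distance of any of mug, glaze_jar, plaster_block from where it was at the start of the episode above 0.03 m).
It also fails if it takes over 58 s, if anything falls off the work surface, if the arm or the gripper's body presses on something with over 40 N, if the wrist force passes 120 N, or if a joint passes its speed limit or range.

## Working session

There is one attempt and no reset: what is moved stays moved. The work goes in short steps, each a Python script; the robot and the scene stay as the last script left them, time stands still between calls to the robot, and variables do not carry over. Pictures are saved under pics/ and viewed, at most 10 in all, crops included, and the job is handed in when it is done.

```bash
mkdir -p pics
python3 - <<'E'
from rig import robot
import cv2
for n in("scene","top"):
    cv2.imwrite(f"pics/{n}0.png",robot.grab_frame(n)[:,:,::-1]); c=robot.camera_info(n); print(n,c)
s=robot.get_state();print(s)
E
```

```text
scene {'fx': 465.03892341418344, 'fy': 465.03892341418344, 'cx': 317.5868805298143, 'cy': 233.03358541935376, 'rvec': array([ 1.99400979,  1.14662867, -0.57007563]), 'tvec': array([-0.30462984, -0.17501439,  1.27069601])}
top {'fx': 466.36795484602015, 'fy': 466.36795484602015, 'cx': 323.0049209723529, 'cy': 234.5051676182981, 'rvec': array([ 2.18340286, -2.19243544,  0.07265179]), 'tvec': array([0.09694496, 0.50705121, 1.03075112])}
{'time': 0.1, 'qpos': array([-1.28748288,  0.41791401, -0.01031035,  1.61411936,  0.00468115,
        1.11069735, -0.05303514]), 'joint_vel': array([-2.84730208e-05,  2.00296419e-03,  3.30169106e-04, -2.02949226e-03,
        1.51268431e-04, -2.30993930e-03, -8.03673609e-04]), 'effort': array([ 2.50247918e-03, -8.52576828e+01,  6.40021395e-01, -4.26697218e+01,
       -4.89218649e-02,  1.63497386e-02,  1.99237064e-05]), 'ee_pos': array([0.19934689, 0.59198489, 0.19888571]), 'tool_rot': array([[-9.47701099e-01,  3.19159115e-01, -2.91774708e-04],
       [ 3.19159242e-01,  9.47700492e-01, -1.07514169e-03],
       [-6.66262349e-05, -1.11203555e-03, -9.99999379e-01]]), 'force': array([ 0.18874141, -0.19902811,  0.74610322]), 'moment': array([-0.01226421, -0.01292092, -0.01058498]), 'grasp_force': 0.0, 'opening': 0.09382292944680466}
```

View pics/top0.png

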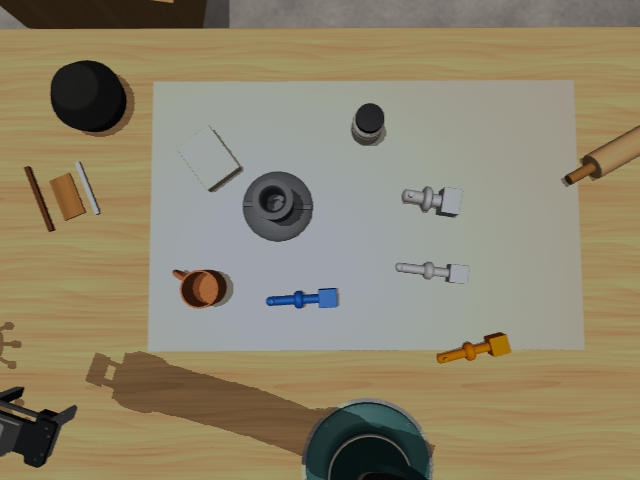

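View pics/scene0.png

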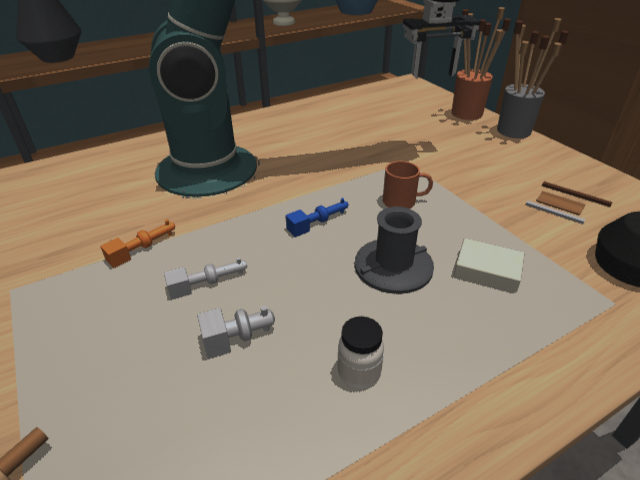

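The top view shows the slim spindle with its foot at about (398,267) and head at (460,273), and the wide one beyond it at (432,200). The base is at (278,206) with its ribs left–right, the mug at (203,288), the jar at (369,120) and the plaster block at (210,158). The scene view agrees, with the pin vertical.

```bash
cat > h.py <<'E'
import numpy as np, cv2
from scipy.spatial.transform import Rotation as R
from rig import robot
def ray(c,uv,z):
    M=cv2.Rodrigues(np.array(c["rvec"]))[0]; o=-M.T@c["tvec"]
    d=M.T@np.array([(uv[0]-c["cx"])/c["fx"],(uv[1]-c["cy"])/c["fy"],1.]); return o+d*(z-o[2])/d[2]
def st(): 
    s=robot.get_state(); return s
E
python3 - <<'E'
from h import *
im=cv2.imread("pics/top0.png"); c=robot.camera_info("top")
hsv=cv2.cvtColor(im,cv2.COLOR_BGR2HSV)
for p in [(460,273),(410,268),(428,270),(520,250),(438,200),(480,280)]: print(p,im[p[1],p[0]],hsv[p[1],p[0]])
# base
m=((hsv[...,2]<120)&(hsv[...,1]<70)).astype(np.uint8); m[:, :235]=0;m[:,325:]=0;m[:160]=0;m[250:]=0
cs=cv2.findContours(m,0,1)[0]; k=max(cs,key=cv2.contourArea); h=cv2.convexHull(k)
P=np.array([ray(c,q,0.018)[:2] for q in h[:,0].astype(float)])
(x,y),r=cv2.minEnclosingCircle(P.astype(np.float32)); print("base",x,y,r)
e=cv2.fitEllipse(h); print(e, ray(c,e[0],0.018))
cv2.imwrite("pics/crop0.png",cv2.resize(np.vstack([im[150:260,235:345],im[220:330,380:490]]).reshape(2,110,110,3).transpose(1,0,2,3).reshape(110,220,3),None,fx=3.6,fy=3.6,interpolation=2))
E
```

```text
(460, 273) [165 163 157] [ 98  12 165]
(410, 268) [168 163 157] [104  17 168]
(428, 270) [153 151 152] [135   3 153]
(520, 250) [145 158 157] [ 32  21 158]
(438, 200) [168 163 157] [104  17 168]
(480, 280) [149 162 157] [ 42  20 162]
base 0.5721296072006226 0.19682757556438446 0.08009432256221771
((277.4935302734375, 206.07516479492188), (69.95777893066406, 70.28289031982422), 132.00885009765625) [0.57196608 0.19709972 0.018     ]
```

View pics/crop0.png

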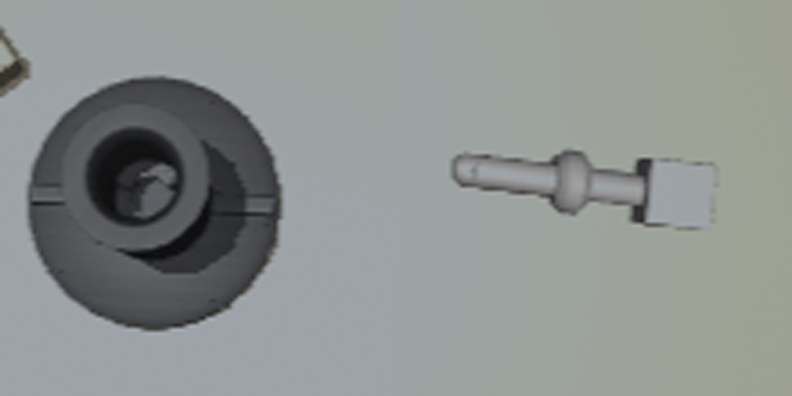

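The enlarged crop shows the base as a clean circle with ribs about 3° off the horizontal, and the steel insert visible at the well's bottom. The spindle's tip is near crop (455,168) and its head top face spans (648..715, 158..228). Next I locate it by colour and refine with the wrist camera.

Run:
```python
from h import *
im=cv2.imread("pics/top0.png").astype(int); c=robot.camera_info("top")
m=((im[...,0]-im[...,2])>-5).astype(np.uint8); m[:,:385]=0;m[:,480:]=0;m[:250]=0;m[290:]=0
m=cv2.morphologyEx(m,cv2.MORPH_OPEN,np.ones((3,3),np.uint8))
k=max(cv2.findContours(m,0,1)[0],key=cv2.contourArea)
print(cv2.contourArea(k),cv2.boundingRect(k))
p=k[:,0].astype(float); tipx=p[:,0].min()
tip=p[p[:,0]<tipx+2].mean(0); 
hm=m.copy(); hm[:,:450]=0; q=max(cv2.findContours(hm,0,1)[0],key=cv2.contourArea); r=cv2.minAreaRect(q); print("head rect",r)
T=ray(c,tip,0.02);H=ray(c,r[0],0.04); print(T,H,np.linalg.norm((H-T)[:2]), "want 0.136")
d=(H-T)[:2];d/=np.linalg.norm(d);print("dir",d,np.degrees(np.arctan2(d[1],d[0])))
# look from above with the wrist
mid=(T+H)/2
Rd=np.c_[[1,0,0],[0,-1,0],[0,0,-1]].astype(float)
# check feasibilities
d3=np.r_[d,0]; B=np.array([.572,.197,0])
for a in np.radians([20,30,40,50,60]):
    # pick: z down and toward the foot
    z=-np.sin(a)*d3+np.cos(a)*np.array([0,0,-1]); 
    for s in(1,-1):
        y=s*np.cross(d3,[0,0,1]); Rp=np.c_[np.cross(y,z),y,z]
        g=T+d3*.130; g[2]=.022
        qp=robot.ik(g,Rp)
        ok=[]
        for ph in range(-180,180,20):
            h=np.array([np.cos(np.radians(ph)),np.sin(np.radians(ph)),0])
            z2=np.cos(a)*h-np.sin(a)*np.array([0,0,1])
            # spindle up axis=+z ; lying: d3 -> up, down -> h ; y_pick=s*cross(d3,up)-> s*cross(up,-h)
            y2=s*np.cross([0,0,1],-h); R2=np.c_[np.cross(y2,z2),y2,z2]
            if robot.ik(B+[0,0,.161],R2) is not None and robot.ik(B+[0,0,.30],R2) is not None: ok.append(ph)
        print(np.degrees(a).round(),s,qp is not None,ok)
robot.move_ptp([mid[0],mid[1],.30],Rd)
cv2.imwrite("pics/w1.png",robot.grab_frame("wrist")[:,:,::-1]); print(robot.camera_info("wrist"),robot.get_state()["time"])
```

```text
2898.5 (385, 250, 84, 40)
head rect ((459.0, 271.5), (18.0, 35.0), 0.0)
[ 0.42852    -0.04306198  0.02      ] [ 0.42368142 -0.20192153  0.04      ] 0.15893322006066612 want 0.136
dir [-0.03044409 -0.99953647] -91.7445872989439
20.0 1 True [-100, -80, -60, -40, -20, 0, 20, 40, 80, 100, 120, 140]
20.0 -1 True [-100, -80, -60, -40, -20, 0, 20, 40, 80, 100, 120, 140]
30.0 1 True [-100, -80, -60, -40, -20, 0, 20, 60, 80, 100, 120, 140]
30.0 -1 True [-100, -80, -60, -40, -20, 0, 20, 60, 80, 100, 120, 140]
40.0 1 True [-100, -80, -60, -40, -20, 20, 40, 60, 80, 100, 120, 140]
40.0 -1 True [-100, -80, -60, -40, -20, 0, 20, 80, 100, 120, 140]
50.0 1 True [-120, -100, -80, -60, -40, 40, 60, 80, 100, 120, 140, 160]
50.0 -1 True [-120, -100, -80, -60, -40, -20, 0, 20, 60, 80, 100, 120, 140, 160]
60.0 1 True [-180, -160, -140, -120, -100, -80, -60, -40, -20, 0, 20, 40, 60, 80, 100, 120, 140, 160]
60.0 -1 True [-180, -160, -140, -120, -100, -80, -60, -40, -20, 0, 20, 40, 60, 80, 100, 120, 140, 160]
{'fx': 422.00399121123564, 'fy': 422.00399121123564, 'cx': 318.11979583553506, 'cy': 239.14413963490694, 'rvec': array([-2.06803158,  2.06315529,  0.30232666]), 'tvec': array([-0.12377086,  0.35078228,  0.61107533])} 2.825
```

View pics/w1.png

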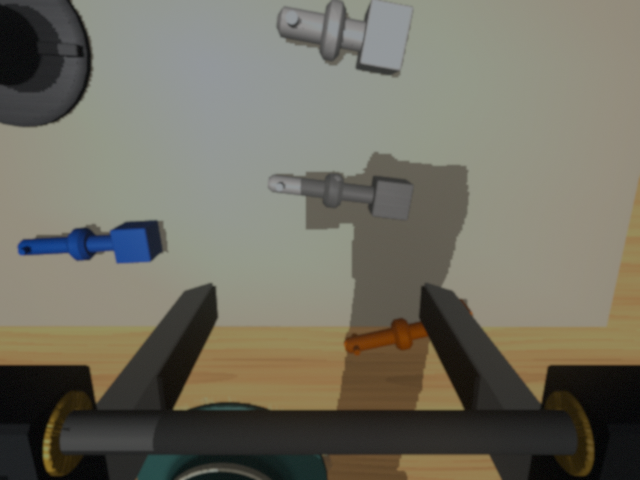

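The wrist view shows the slim spindle with its tip at (268,183), pin top at (281,184), and head top face centred near (394,197). The first mask had flooded, so I compute from these points and from the top crop for cross-checking.

```bash
python3 - <<'E'
from h import *
c=robot.camera_info("top"); w=robot.camera_info("wrist")
T=ray(c,(395.6,266.7),.02);H=ray(c,(459.6,273.6),.04);print("top",T,H,np.linalg.norm((H-T)[:2]),np.degrees(np.arctan2(*(H-T)[1::-1])))
im=cv2.imread("pics/w1.png"); g=cv2.cvtColor(im,cv2.COLOR_BGR2GRAY)
T2=ray(w,(268,183),.02);P=ray(w,(281,184),.04);print("wrist",T2,P)
for uv in[(374,178),(413,180),(409,220),(372,217)]: print(uv,ray(w,uv,.04),ray(w,uv,0))
b=im.astype(int); print(b[195,392],b[195,425],b[195,250],b[184,300])
# well mouth centre in the top view: dark disc
E
python3 - <<'E'
import cv2
im=cv2.imread("pics/w1.png")
cv2.imwrite("pics/crop1.png",cv2.resize(im[160:240,255:430],None,fx=4,fy=4,interpolation=2))
E
```

```text
top [ 0.43464643 -0.06666395  0.02      ] [ 0.4191037  -0.20312506  0.04      ] 0.13734341344439932 -96.4979058409692
wrist [ 0.43706883 -0.06735306  0.02      ] [ 0.4392332  -0.08347907  0.04      ]
(374, 178) [ 0.44582287 -0.18172131  0.04      ] [ 0.43993249 -0.18700909  0.        ]
(413, 180) [ 0.44380726 -0.22299171  0.04      ] [ 0.4377357  -0.23198942  0.        ]
(409, 220) [ 0.40030228 -0.22154878  0.04      ] [ 0.39031991 -0.23041678  0.        ]
(372, 217) [ 0.40355162 -0.18125329  0.04      ] [ 0.39386134 -0.186499    0.        ]
[100 100 102] [83 94 98] [144 152 147] [124 126 127]
```

View pics/crop1.png

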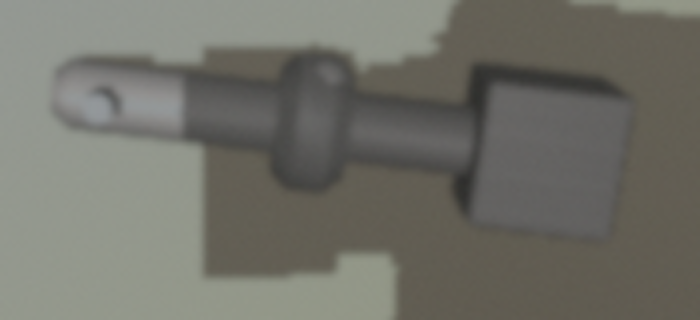

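```bash
cat >> h.py <<'E'
A=np.radians(40); B=np.array([.572,.197,0]); UP=np.array([0,0,1.])
def Rpick(d3,s):
    z=-np.sin(A)*d3-np.cos(A)*UP; y=s*np.cross(d3,UP); return np.c_[np.cross(y,z),y,z]
def Rplace(ph,s):
    h=np.array([np.cos(ph),np.sin(ph),0]); z=np.cos(A)*h-np.sin(A)*UP; y=s*np.cross(UP,-h); return np.c_[np.cross(y,z),y,z]
E
python3 - <<'E'
from h import *
w=robot.camera_info("wrist")
H=np.mean([ray(w,p,.04) for p in[(377,180.5),(413,184.5),(407.5,220),(373,214.5)]],0);P=ray(w,(279.5,186),.04)
print("wrist",H,P,np.linalg.norm(H-P),"want .122",np.degrees(np.arctan2(*(H-P)[1::-1])))
H=(H+[0.4191,-.2031,.04])/2
d=H-P; d[2]=0; ang=np.arctan2(d[1],d[0]); ang=(ang+np.radians(-96.5))/2; d3=np.array([np.cos(ang),np.sin(ang),0])
g=H-d3*.006; g[2]=.026
print(H,np.degrees(ang)); 
q0=robot.get_state()["qpos"]
best=[]
for s in(1,-1):
    q=robot.ik(g,Rpick(d3,s))
    for ph in(0,10,20,30):
        q2=robot.ik(B+[0,0,.17],Rplace(np.radians(ph),s)); 
        print(s,ph,None if q is None else q.round(2),None if q2 is None else q2.round(2))
np.save("pick.npy",np.r_[g,ang])
E
```

```text
wrist [ 0.42221289 -0.20261355  0.04      ] [ 0.43709851 -0.08183919  0.04      ] 0.1216882386579098 want .122 -97.02635592736765
[ 0.42065644 -0.20285678  0.04      ] -97.11856115260353
1 0 [ 0.11  0.92  0.88  1.91 -1.08  1.52 -1.68] [-1.44  0.32  0.9   2.36  2.12  0.28  2.01]
1 10 [ 0.11  0.92  0.88  1.91 -1.08  1.52 -1.68] [-1.36  0.28  0.92  2.4   2.9   0.27  1.45]
1 20 [ 0.11  0.92  0.88  1.91 -1.08  1.52 -1.68] [-0.56  0.18  0.17  2.4   3.08  0.3   1.57]
1 30 [ 0.11  0.92  0.88  1.91 -1.08  1.52 -1.68] [ 0.39  0.26 -0.72  2.35  3.34  0.26  1.64]
-1 0 [ 0.29  0.78  0.62  1.9  -0.94  1.36  1.34] [-0.14  0.25 -0.55  2.32  1.86  0.62 -0.73]
-1 10 [ 0.29  0.78  0.62  1.9  -0.94  1.36  1.34] [ 0.3   0.29 -0.9   2.36  2.11  0.55 -0.69]
-1 20 [ 0.29  0.78  0.62  1.9  -0.94  1.36  1.34] [ 0.57  0.34 -1.07  2.36  2.37  0.42 -0.69]
-1 30 [ 0.29  0.78  0.62  1.9  -0.94  1.36  1.34] [ 0.68  0.36 -1.06  2.35  2.86  0.25 -0.95]
```

Run:
```python
from h import *
v=np.load("pick.npy"); g=v[:3]; d3=np.array([np.cos(v[3]),np.sin(v[3]),0]); Rp=Rpick(d3,-1)
robot.move_ptp(g-Rp[:,2]*.10,Rp)
print(robot.move_linear(g,.08,threshold=15))
robot.gripper_to(.03); s=robot.get_state(); print(s["opening"],s["grasp_force"],s["ee_pos"],g,s["force"])
robot.move_linear(g+[0,0,.22],.12)
s=robot.get_state(); print(s["time"],s["opening"],s["grasp_force"],s["force"],s["qpos"].round(2))
for ph in list(range(-70,40,10))+list(range(130,180,10)):
    q=robot.ik(B+[0,0,.31],Rplace(np.radians(ph),-1)); q2=robot.ik(B+[0,0,.16],Rplace(np.radians(ph),-1))
    if q is not None: print(ph,q.round(2),np.abs(q-s["qpos"]).max().round(2),None if q2 is None else q2.round(2))
cv2.imwrite("pics/s2.png",robot.grab_frame("scene")[:,:,::-1])
```

```text
False
0.039631797277197 29.996538162231445 [ 0.42138319 -0.19690284  0.02599616] [ 0.42139998 -0.19690302  0.026     ] [ 0.36217099  0.21153256 -0.19097293]
9.475 0.03981218999145669 29.988177716732025 [-0.61797971  0.49795199 -4.94240985] [ 0.18  0.44  0.74  1.8  -0.74  1.62  1.03]
-70 [-0.5   0.51 -0.41  1.53  0.91  1.7  -0.71] 1.75 [-0.68  0.65 -0.14  1.65  0.85  1.44 -0.85]
-60 [-0.4   0.46 -0.55  1.65  1.    1.62 -0.66] 1.74 [-0.58  0.6  -0.31  1.76  1.    1.39 -0.85]
-50 [-0.27  0.41 -0.71  1.76  1.09  1.52 -0.6 ] 1.82 [-0.44  0.57 -0.5   1.87  1.16  1.35 -0.85]
-40 [-0.1   0.36 -0.89  1.86  1.17  1.42 -0.53] 1.91 [-0.33  0.53 -0.62  1.98  1.29  1.28 -0.82]
-30 [ 0.08  0.31 -1.04  1.96  1.23  1.28 -0.45] 1.97 [-0.1   0.55 -0.87  2.08  1.47  1.27 -0.79]
-20 [ 0.26  0.22 -1.15  2.05  1.25  1.07 -0.33] 1.99 [ 0.    0.5  -0.93  2.17  1.59  1.14 -0.74]
-10 [ 0.48  0.11 -1.25  2.12  1.24  0.81 -0.19] 1.99 [-1.5   0.42  0.9   2.3   1.62  0.34 -0.86]
0 [ 0.66 -0.04 -1.25  2.18  1.13  0.46  0.05] 1.99 [ 0.17  0.37 -0.91  2.32  1.9   0.77 -0.68]
10 [ 0.61 -0.11 -1.06  2.22  0.83  0.2   0.5 ] 1.8 [ 0.43  0.4  -1.08  2.36  2.1   0.65 -0.62]
20 [-1.32 -0.2   0.84  2.27  1.07  0.24  0.53] 1.81 [ 0.56  0.38 -1.07  2.37  2.38  0.46 -0.68]
30 [-0.63 -0.1   0.34  2.25 -0.87  0.2   2.61] 1.57 [ 0.68  0.4  -1.06  2.35  2.8   0.29 -0.87]
130 [-0.45  0.74  0.71  1.31 -0.97  2.   -2.2 ] 3.24 [-0.53  0.96  0.86  1.42 -1.1   1.92 -1.97]
140 [-0.27  0.72  0.35  1.19 -0.76  1.98 -2.23] 3.26 [-0.52  1.    0.83  1.31 -1.02  1.98 -1.9 ]
150 [-0.12  0.76 -0.01  1.07 -0.53  2.   -2.27] 3.3 [-0.49  1.    0.71  1.21 -0.88  2.   -1.85]
```

View pics/s2.png

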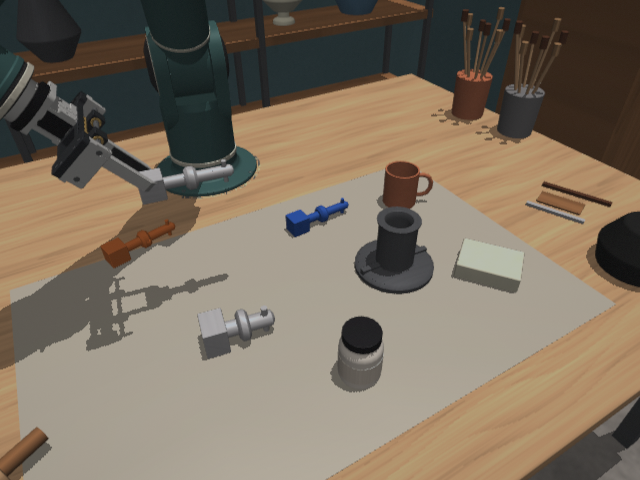

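The scene view shows the spindle held level by its head at (150,183), with its tip at (232,172) and nothing else disturbed. I place at heading −30°, which keeps the pin 60° away from the openings' centre line.

Run:
```python
from h import *
c=robot.camera_info("top"); print("mouth check",ray(c,(273.3,199.2),.12))
R2=Rplace(np.radians(-30),-1)
p=B+[0,0,.32]
print(robot.ik(p,R2))
robot.move_ptp(p,R2)
s=robot.get_state(); print(s["time"],s["opening"],s["grasp_force"],s["ee_pos"],s["force"],s["qpos"].round(2))
a=robot.grab_frame("scene");b=robot.grab_frame("top")
cv2.imwrite("pics/s3.png",a[:,:,::-1]);cv2.imwrite("pics/t3.png",b[:,:,::-1])
cv2.imwrite("pics/c3.png",np.hstack([cv2.resize(x,(400,500),interpolation=2) for x in(a[100:300,320:480,::-1],b[100:300,200:360,::-1])]))
```

```text
mouth check [0.573011   0.19571569 0.12      ]
[ 0.06107336  0.27840099 -1.0127829   1.94763634  1.20262345  1.26611653
 -0.41747918]
11.5083 0.039450880650034895 29.993493854999542 [0.57218434 0.19543675 0.31934308] [-0.17110646 -0.11280766 -4.94411871] [ 0.06  0.28 -1.01  1.95  1.2   1.27 -0.42]
```

View pics/c3.png

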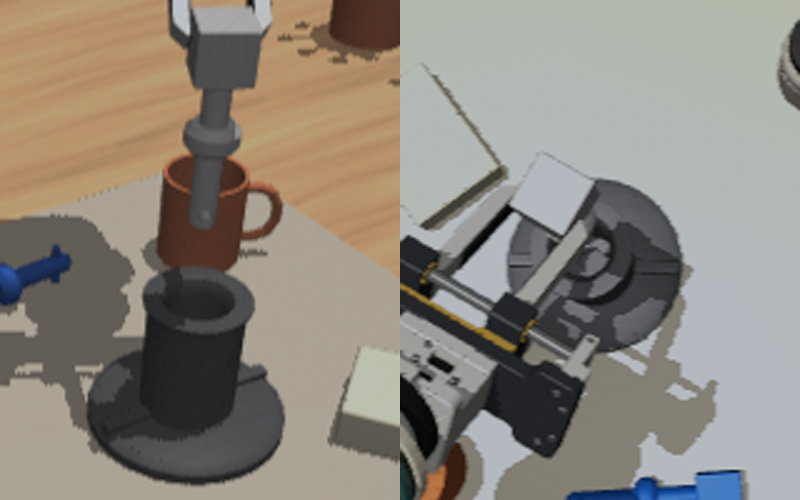

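The scene crop shows the spindle above the hub with its collar at (212,138) and tip at (203,222). The top crop shows the head's top at (555,190). I compare those with the projection of a truly upright spindle.

Run:
```python
from h import *
c=robot.camera_info("scene"); e=robot.get_state()["ee_pos"]
def pj(c,P,o): 
    p=cv2.projectPoints(np.float64([P]),c["rvec"],c["tvec"],np.array([[c["fx"],0,c["cx"]],[0,c["fy"],c["cy"]],[0,0,1]]),None)[0].ravel(); return ((p-o)*2.5).round(1)
for h in(0,14,40,72,100,116,136,156): print(h,pj(c,e+[0,0,-.130+h/1000],[320,100]))
print("mouth",pj(c,B+[0,0,.12],[320,100]),"foot",pj(c,B+[0,0,.018],[320,100]))
t=robot.camera_info("top"); print(pj(t,e+[0,0,.026],[200,100])+[400,0], pj(t,B+[0,0,.12],[200,100])+[400,0])
# shaft centre per row from brightness profile not needed
```

```text
0 [200.1 219.1]
14 [202.1 202.4]
40 [205.8 170.6]
72 [210.6 129.7]
100 [215.   92.2]
116 [217.6  70. ]
136 [221.   41.4]
156 [224.5  11.9]
mouth [192.2 296.1] foot [180.2 397.4]
[544.6 197.8] [581.7 249.2]
```

The spindle is upright. The head is offset about 6 mm along the tool heading, which is exactly my 26 mm grip height minus the 20 mm axis height. I correct for that and lower it under force watch.

Run:
```python
from h import *
ph=np.radians(-30); h=np.array([np.cos(ph),np.sin(ph),0]); Bc=np.array([.5725,.1964,0])
t=Bc-.006*h; off=np.zeros(3)
robot.move_linear(t+[0,0,.27],.1); robot.pause(.2)
off[:2]=(t-robot.get_state()["ee_pos"])[:2]; print("lag",off)
t=t+off
for z,v,th in((.255,.1,None),(.185,.06,10),(.150,.03,8)):
    r=robot.move_linear(t+[0,0,z],v,threshold=th); s=robot.get_state(); print(z,r,s["ee_pos"],s["force"].round(2),s["moment"].round(2),s["time"])
    if r: break
```

```text
lag [-2.13944454e-04 -3.30006470e-06  0.00000000e+00]
0.255 False [0.5669943  0.19934007 0.25478309] [ 0.71  0.28 -4.72] [0.88 1.46 0.02] 12.7583
0.185 False [0.56714331 0.19942555 0.18525701] [ 1.69  0.26 -5.38] [0.85 1.23 0.14] 14.075
0.15 True [0.56732501 0.19996181 0.16890359] [ 4.79  2.36 -7.21] [1.8  0.59 1.12] 14.7167
```

Run:
```python
from h import *
p=robot.get_state()["ee_pos"].copy()
def show(t,r=None):
    s=robot.get_state(); print(t,r,s["ee_pos"].round(4),s["force"].round(1),s["moment"].round(2),s["time"])
show(0)
robot.move_linear(p+[.001,.0005,.001],.03); show("sh")
r=robot.move_linear([p[0]+.001,p[1]+.0005,.152],.03,threshold=10); show("dn",r)
robot.pause(.2); show("w")
```

```text
0 None [0.5673 0.2    0.1689] [ 4.8  2.4 -7.2] [1.8  0.59 1.12] 14.7167
sh None [0.5681 0.2004 0.1695] [ 1.1  1.1 -5.4] [0.96 1.38 0.1 ] 14.9667
dn True [0.5687 0.2006 0.1618] [-0.7  0.8  6.8] [-0.05 -0.03 -0.07] 15.3583
w None [0.5686 0.2006 0.1618] [-0.9  1.5  5. ] [ 0.08  0.05 -0.01] 15.5583
```

The spindle rests on the flat, with its tip at about 31 mm. Next I release, back off and check.

Run:
```python
from h import *
robot.gripper_to(.062); robot.pause(.1)
s=robot.get_state(); z=s["tool_rot"][:,2]; e=s["ee_pos"]; print(e,s["opening"],s["force"].round(2))
robot.pause(.2)
robot.move_linear(e-z*.13,.25)
s=robot.get_state(); print(s["time"])
# regrasp options from above: tool y along spindle y or x; list joint7
for deg in range(-180,180,15):
    a=np.radians(deg); R0=np.c_[[-np.sin(a),np.cos(a),0],[np.cos(a),np.sin(a),0],[0,0,-1]]
    q=robot.ik([.5725,.1964,.175],R0); print(deg,None if q is None else q.round(2))
b=robot.grab_frame("top")[:,:,::-1]; cv2.imwrite("pics/t4.png",b)
a=robot.grab_frame("scene")[:,:,::-1]
cv2.imwrite("pics/c4.png",np.hstack([cv2.resize(x,(400,500),interpolation=2) for x in(a[100:300,320:480],b[100:300,200:360])]))
```

```text
[0.56818285 0.20025656 0.16119163] 0.061667884282067376 [-0.11  0.11  0.11]
17.0833
-180 [ 0.35  0.63 -1.05  1.67  0.58  1.19  2.31]
-165 [ 0.29  0.57 -0.93  1.67  0.5   1.16  2.63]
-150 [-1.03  0.55  0.9   1.71 -0.48  1.11 -2.6 ]
-135 [-0.91  0.49  0.72  1.71 -0.36  1.08 -2.44]
-120 [-0.78  0.45  0.53  1.7  -0.26  1.06 -2.26]
-105 [ 0.17  0.51 -0.74  1.67  0.37  1.11 -2.51]
-90 [ 0.19  0.52 -0.78  1.67  0.4   1.12 -2.27]
-75 [ 0.23  0.53 -0.83  1.67  0.43  1.13 -2.03]
-60 [ 0.25  0.55 -0.87  1.67  0.46  1.14 -1.79]
-45 [ 0.27  0.56 -0.91  1.67  0.48  1.15 -1.54]
-30 [ 0.29  0.57 -0.93  1.67  0.49  1.16 -1.29]
-15 [ 0.3   0.58 -0.95  1.67  0.51  1.16 -1.05]
0 [ 0.32  0.59 -0.98  1.67  0.53  1.17 -0.8 ]
15 [ 0.33  0.61 -1.01  1.67  0.55  1.18 -0.55]
30 [ 0.35  0.63 -1.05  1.67  0.58  1.19 -0.31]
45 [ 0.37  0.64 -1.07  1.66  0.6   1.2  -0.06]
60 [ 0.36  0.63 -1.06  1.67  0.59  1.2   0.21]
75 [ 0.32  0.6  -0.99  1.67  0.54  1.17  0.51]
90 [ 0.33  0.6  -1.    1.67  0.54  1.18  0.76]
105 [ 0.37  0.65 -1.08  1.66  0.61  1.21  0.98]
120 [ 0.41  0.69 -1.17  1.66  0.67  1.24  1.19]
135 [ 0.34  0.62 -1.03  1.67  0.56  1.19  1.53]
150 [ 0.35  0.62 -1.04  1.67  0.57  1.19  1.79]
165 [ 0.4   0.68 -1.15  1.66  0.66  1.24  1.99]
```

View pics/c4.png

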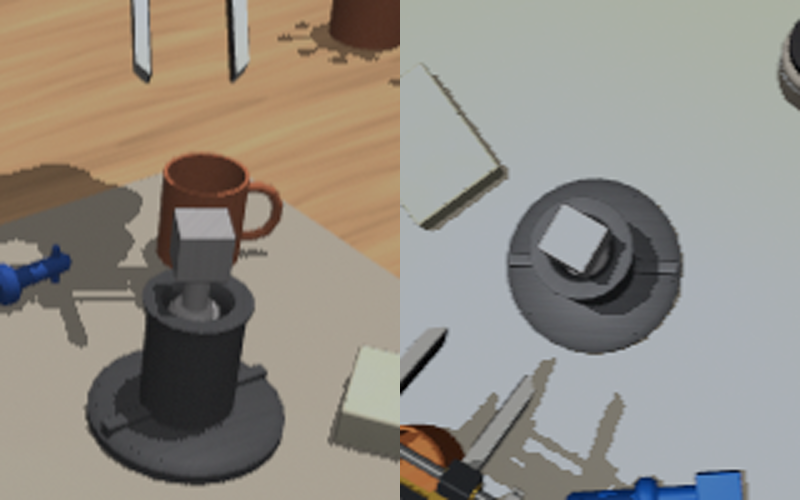

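The spindle stands in the well (scene crop: head at (203,243), collar inside the mouth). The top crop has the head top centred at (574,240), square at about −31°. I regrasp from above with the tool's y along the pin (150°), which leaves the last joint room for the whole clockwise turn.

```bash
cat >> h.py <<'E'
def Rdown(deg):
    a=np.radians(deg); return np.c_[[-np.sin(a),np.cos(a),0],[np.cos(a),np.sin(a),0],[0,0,-1]] @ np.diag([-1,1,1.]) if False else np.column_stack([np.cross([np.cos(a),np.sin(a),0],[0,0,-1]),[np.cos(a),np.sin(a),0],[0,0,-1]])
def show(t,r=None):
    s=robot.get_state(); y=s["tool_rot"][:,1]; print(t,r,s["ee_pos"].round(4),"yaw",np.degrees(np.arctan2(y[1],y[0])).round(1),"F",s["force"].round(1),"Mz",s["moment"][2].round(2),"j7",s["qpos"][6].round(2),"t",round(s["time"],2)); return s
E
python3 - <<'E'
from h import *
c=robot.camera_info("top"); C=np.array([ray(c,(200+174/2.5,196),.187),]) [0]; print("head top",C)
e=robot.get_state()["ee_pos"]; 
x,y=(C[0]+.5725)/2,(C[1]+.1964)/2
robot.move_linear(e+[0,0,.06],.2)
print(robot.ik([x,y,.29],Rdown(150)))
robot.move_ptp([x,y,.29],Rdown(150)); robot.gripper_to(.075); show("above")
r=robot.move_linear([x,y,.172],.12,threshold=8); show("down",r)
cv2.imwrite("pics/s5.png",robot.grab_frame("scene")[:,:,::-1])
if not r:
    robot.gripper_to(.03); s=show("grip"); print(s["opening"],s["grasp_force"])
E
```

```text
head top [0.56954816 0.19558493 0.187     ]
[ 0.26087205  0.4329604  -0.87891755  1.53351647  0.33871903  1.33496145
  1.96573652]
above None [0.571 0.196 0.29 ] yaw 150.0 F [-0.5 -0.3 -0.5] Mz 0.03 j7 1.97 t 20.33
down False [0.5713 0.1962 0.1727] yaw 150.0 F [-0.1  0.2  1.5] Mz -0.02 j7 1.9 t 21.47
grip None [0.5712 0.1959 0.1721] yaw 150.0 F [ 0.7 -1.4  0.5] Mz 0.01 j7 1.89 t 22.16
0.039852726676965794 29.997482299804688
```

Run:
```python
from h import *
st=np.radians(8); 
def rot(da):
    q=np.array(robot.get_state()["qpos"]); q[6]+=da; robot.goto_joints(q)
z0=robot.get_state()["ee_pos"][2]; xy=robot.get_state()["ee_pos"][:2].copy(); rot(-np.radians(18))
for i in range(13):
    e=robot.get_state()["ee_pos"]
    r=robot.move_linear([*xy,e[2]-.006],.03,threshold=6); s=show(i,r)
    if s["ee_pos"][2]<z0-.005: print("IN"); break
    if np.abs(s["force"]).max()>15: robot.move_linear(s["ee_pos"]+[0,0,.001],.02); show("relief")
    rot(-st)
```

```text
0 True [0.5729 0.1968 0.1709] yaw 132.2 F [-0.3 -0.1  6.8] Mz -0.04 j7 1.58 t 22.77
1 True [0.5738 0.197  0.1699] yaw 124.5 F [ 0.6 -0.3  8. ] Mz 0.06 j7 1.45 t 23.25
2 True [0.5742 0.1974 0.1691] yaw 116.8 F [-0.5 -0.5  8.4] Mz -0.04 j7 1.31 t 23.72
3 True [0.5738 0.1973 0.1676] yaw 109.1 F [-0.6  0.3  6.7] Mz -0.21 j7 1.17 t 24.18
4 True [0.5724 0.1966 0.1643] yaw 101.3 F [  0.8   1.1 -11.5] Mz -0.17 j7 1.04 t 24.65
IN
```

Run:
```python
from h import *
s=show("now"); e=s["ee_pos"]
r=robot.move_linear([e[0],e[1],.148],.03,threshold=10); s=show("d",r)
robot.pause(.1); show("d2"); print(s["opening"],s["grasp_force"])
b=robot.grab_frame("scene")[:,:,::-1]; cv2.imwrite("pics/s6.png",cv2.resize(b[100:300,320:480],(480,600),interpolation=2))
```

```text
now None [0.5724 0.1966 0.1643] yaw 101.3 F [  0.8   1.1 -11.5] Mz -0.17 j7 1.04 t 24.65
d True [0.5726 0.1966 0.1634] yaw 101.2 F [1.  0.7 1. ] Mz -0.17 j7 1.04 t 24.87
d2 None [0.5725 0.1966 0.1633] yaw 101.2 F [1.1 0.5 1.2] Mz -0.17 j7 1.03 t 24.97
0.03960332291554857 30.022898018360138
```

View pics/s6.png

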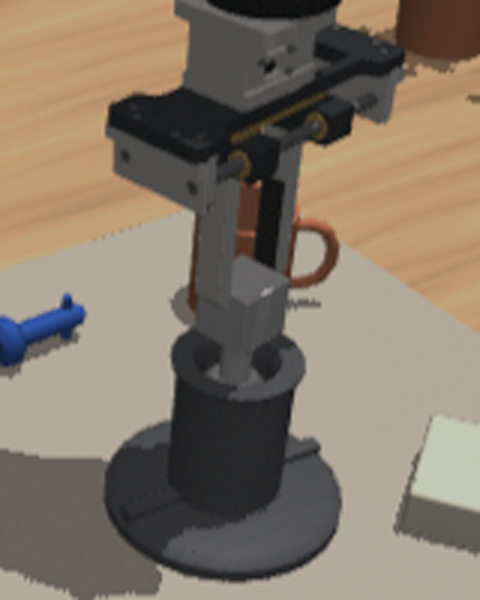

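The picture shows the spindle still gripped and its head lower over the hub. The last stop was only the pull relaxing, so I keep lowering.

Run:
```python
from h import *
for i in range(3):
    e=robot.get_state()["ee_pos"]
    r=robot.move_linear([e[0],e[1],.146],.03,threshold=9); robot.pause(.1); s=show(i,r)
    if s["force"][2]>5: break
```

```text
0 True [0.5729 0.1969 0.1562] yaw 101.2 F [-0.8  0.6  3.9] Mz -0.13 j7 1.03 t 25.48
1 True [0.5739 0.1976 0.156 ] yaw 101.2 F [-1.4 -0.   7.1] Mz -0.11 j7 1.03 t 25.79
```

It dropped in: the TCP is about 13 mm lower and Fz is in support. Now the helix, clockwise, in short monitored segments.

Run:
```python
from h import *
s=show("start"); xy=np.array([.5725,.1965]); 
q=np.array(s["qpos"]); q[6]-=np.radians(12); robot.goto_joints(q); s=show("play")
yaw=89.; z=s["ee_pos"][2]
for i in range(7):
    yaw-=12; fz=s["force"][2]; z-=.00128 + np.clip((5-fz)*.00008,-.0008,.0008)
    r=robot.move_linear([*xy,z],.0025,frame=Rdown(yaw),threshold=30); s=show(i,r)
    if r or abs(s["moment"][2])>3: break
```

```text
start None [0.5739 0.1976 0.156 ] yaw 101.2 F [-1.4 -0.   7.1] Mz -0.11 j7 1.03 t 25.79
play None [0.574  0.1976 0.1561] yaw 89.4 F [ 0.7 -0.4  4.1] Mz -0.09 j7 0.82 t 26.12
0 False [0.5733 0.1979 0.1558] yaw 77.2 F [ 2.2  5.1 11.3] Mz 0.11 j7 0.63 t 26.99
1 False [0.5727 0.1971 0.1545] yaw 65.2 F [0.8 3.3 8. ] Mz 0.06 j7 0.45 t 27.4
2 False [0.573  0.1972 0.1536] yaw 53.2 F [1.5 2.4 8.7] Mz 0.03 j7 0.26 t 27.9
3 False [0.5729 0.1973 0.1523] yaw 41.2 F [2.  3.8 4.1] Mz 0.02 j7 0.07 t 28.38
4 False [0.5733 0.1974 0.1512] yaw 29.2 F [3.8 4.6 4.9] Mz 0.03 j7 -0.12 t 28.98
5 False [0.5733 0.1974 0.1498] yaw 17.2 F [5.8 4.6 3.5] Mz 0.07 j7 -0.31 t 29.55
6 False [0.5736 0.1971 0.1486] yaw 5.2 F [6.3 4.  5.6] Mz 0.03 j7 -0.5 t 30.17
```

Run:
```python
from h import *
s=show("s"); yaw=5.; z=s["ee_pos"][2]
for i in range(6):
    yaw-=3; z-=.0003
    r=robot.move_linear([.573,.197,z],.0015,frame=Rdown(yaw),threshold=30); s=show(i,r)
    if r or abs(s["moment"][2])>.6 or s["force"][2]>18: break
```

```text
s None [0.5736 0.1971 0.1486] yaw 5.2 F [6.3 4.  5.6] Mz 0.03 j7 -0.5 t 30.17
0 False [0.5735 0.1973 0.1483] yaw 2.2 F [4.6 3.  0.2] Mz -0.02 j7 -0.55 t 30.58
1 False [0.5733 0.1971 0.1481] yaw -0.8 F [4.3 2.4 2.6] Mz 0.04 j7 -0.6 t 30.83
2 False [0.5733 0.1971 0.148 ] yaw -3.9 F [2.2 1.2 6.5] Mz -0.0 j7 -0.64 t 31.08
3 False [0.5733 0.1972 0.1479] yaw -6.9 F [1.7 1.6 9.4] Mz 0.06 j7 -0.69 t 31.33
4 False [0.5733 0.1973 0.1479] yaw -9.8 F [ 1.2  0.3 13.1] Mz 0.54 j7 -0.74 t 31.58
5 False [0.5733 0.1974 0.1478] yaw -12.8 F [ 0.9  0.6 15.8] Mz 0.75 j7 -0.79 t 31.83
```

The turn has met the hard stop: moment rising, and no more descent as Fz grows. I release and check.

Run:
```python
from h import *
robot.gripper_to(.062); robot.pause(.2); s=show("rel"); e=s["ee_pos"]
robot.move_linear([e[0],e[1],.30],.15)
robot.move_linear([e[0]-.13,e[1]-.02,.32],.3)
show("up")
a=robot.grab_frame("scene")[:,:,::-1]; b=robot.grab_frame("top")[:,:,::-1]
cv2.imwrite("pics/c7.png",np.hstack([cv2.resize(x,(400,500),interpolation=2) for x in(a[100:300,320:480],b[100:300,200:360])]))
c=robot.camera_info("scene")
K=np.array([[c["fx"],0,c["cx"]],[0,c["fy"],c["cy"]],[0,0,1]])
yaw=np.radians(-10)
for z in(.126,.166):
    P=[[.5725+.0283*np.cos(yaw+k),.1965+.0283*np.sin(yaw+k),z] for k in np.pi/4+np.arange(4)*np.pi/2]
    print(z,((cv2.projectPoints(np.float64(P),c["rvec"],c["tvec"],K,None)[0][:,0]-[320,100])*2.5).round(0).tolist())
```

```text
rel None [0.573  0.197  0.1467] yaw -13.0 F [ 0.1 -0.3 -0.2] Mz 0.01 j7 -0.79 t 32.59
up None [0.4429 0.1767 0.32  ] yaw -13.0 F [ 1.1  0.1 -0.8] Mz 0.01 j7 -0.7 t 34.36
0.126 [[229.0, 299.0], [204.0, 271.0], [157.0, 281.0], [181.0, 311.0]]
0.166 [[236.0, 255.0], [209.0, 227.0], [161.0, 237.0], [186.0, 266.0]]
```

View pics/c7.png

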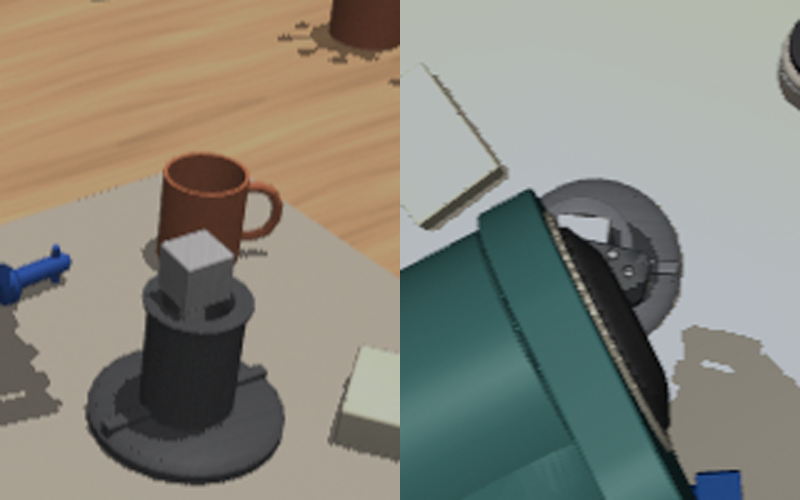

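In the scene crop the head sits just above the hub, with its top corners at (233,258), (208,231), (160,243) and (187,271). They match the projection for the home height within the calibration, and the robot is clear.

```bash
python3 -c "
from rig import robot
print(robot.sign_off())"
```

```text
the job is handed in; nothing more can be done
None
```

The slimmer spindle stood in the well, was released, then regripped from above and turned clockwise to the hard stop. The final picture shows it at home height with the robot clear, and I handed the job in at about 34 s; no verdict came back.

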